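# Draw the induction hob's grease filter for soaking

## Task

Pull the grease filter out of the front of the induction hob and lay it down flat on the floor of the empty square steel pan to soak, without letting it drop. Something stands in the way of the filter: move that aside first and leave it standing on the worktop. Nothing may be knocked over, the pan stays where it is, and the greasy filter must not touch the spice jar, the ramekin or the garlic.

Things in the scene. Friction and masses are not known exactly. Their poses are not given: they have to be found in the camera images.
- hob: low table-top induction hob, steel with black glass top, 280 wide (y) x 240 deep (x) x 62 high, fixed. Origin: middle of its footprint, on the worktop; +x points to its back. Its front face (x = -120) faces the robot and has a rotary control sticking out 18 mm at y = +98, z = 40, and in its middle the filter's socket.
- filter: flat plug-in steel filter, 126 long, 140 g. Origin: underside, centre line; +x points into the hob. x = -16 to 56: mesh frame 66 wide, 10 thick, 12 mm edge notches at x = 40; x = -16 to -12: bezel 80 wide, 16 high; x = -70 to -16: flat U-shaped pull loop of 8 mm bar, 62 wide. At the start home: origin at hob x = -108.5, underside 4 mm up; 70 mm of travel brings it clear onto the worktop.
- filter_loop (a point): centre of the opening inside the filter's pull loop (filter x = -40, 6 mm above its underside). The opening is 44 long (x) and 46 wide (y) with only the worktop below it, so closed fingertips fit in from above; the loop's front bar (centre) is 26 mm in front of this point.
- filter_grip (a point): middle of the filter's mesh frame near its centre of mass (filter x = +12, 5 mm above its underside), where the 66 mm wide frame can be pinched across its edges from above once it is out
- filter_mid (a point): middle of the filter's whole length (filter x = -7, 5 mm above its underside)
- pan: empty open steel pan, 176 (x) x 162 (y) over its flat rim, 50 high, 0.5 kg, loose. Origin: centre of its underside. Its flat floor is 3 mm above the worktop, 148 (x) x 134 (y) clear inside, the walls nearly upright, about 2 mm thick, with a 12 mm rim. Pliers (18 high) and two rubber gaskets lie along the worktop's front edge, world x below 0.37 m, y from -0.32 to -0.03 m; set nothing there.
- jar: round spice jar in front of the hob (the like jars at the back are not meant), black cap, orange-brown contents, blank label, 44 across, 99 high, 0.13 kg, loose; origin: centre of its underside
- ramekin: round white glazed ramekin, 69 across, 34 high, 0.11 kg, loose (to be gripped across its outside); origin: centre of its underside
- garlic: garlic bulb, about 50 across, 51 high, 24 g, loose; origin: centre of its underside. One of jar, ramekin and garlic stands right in front of the filter's loop, which one differs; the other two stand to the left.
- filter_tail (a point): middle of the filter's far end, the one that goes into the hob (filter x = +56)
- socket_mouth (a point): middle of the socket's mouth in the hob's front face: a slot 69.5 wide, 13.5 high, 78 deep, floor 4 mm above the worktop. Two sprung balls in its side walls snap into notches in the filter's edges: about 12 N straight out (along the hob's -x) frees it; after 10 mm it slides easily.
There are look-alikes about, which are no part of the job. What is shaped like the ramekin but purple, red or yellow is not meant.

How it is judged:
On the way:
1. The filter is drawn clear of its socket (its far end past the hob's front face) (x of filter_tail in the frame of hob below -0.122 m), for 0.2 s.
At the end, for the whole second after the job is handed in: Filter flat (0.15 rad, either face up) on the pan's floor, its middle within 40 mm of the pan's centre in pan x and y; pan flat, within 50 mm of its start; jar and ramekin upright on the worktop (6 mm), garlic on it too, all three over 85 mm from the pan's centre; all at rest (z of filter_mid in the frame of pan between 0 and 0.018 m and x of filter_mid in the frame of pan between -0.04 and 0.04 m and y of filter_mid in the frame of pan between -0.04 and 0.04 m and (angle between filter's own z axis and vertical below 0.15 rad or angle between filter's own z axis and vertical above 2.99 rad) and linear speed of each of filter, jar, ramekin, garlic below 0.02 m/s and angle between pan's own z axis and vertical below 0.06 rad and height (world z) of each of pan, jar, ramekin below 0.006 m and distance of pan from where it was at the start of the episode below 0.05 m and angle between each of jar, ramekin's own z axis and vertical below 0.1 rad and height (world z) of garlic below 0.05 m and horizontal distance between each of jar, ramekin, garlic and pan above 0.085 m); the robot touches nothing.
It fails at once if The greasy filter pressed against the jar, the ramekin or the garlic (contact force between filter and jar above 0.3 N or contact force between filter and ramekin above 0.3 N or contact force between filter and garlic above 0.3 N).
It fails at once if The spice jar or the ramekin tipped over, or the pan tipped (angle between any of jar, ramekin's own z axis and vertical above 0.6 rad or angle between pan's own z axis and vertical above 0.35 rad).
It fails at once if The filter let fall instead of laid down (faster than 0.9 m/s while out of the fingers) (contact force between the fingers and filter below 0.05 N and linear speed of filter above 0.9 m/s).
It fails at once if A loose thing fell off the worktop (height (world z) of any of jar, ramekin, garlic, filter, pan below -0.03 m).
It also fails if it takes over 72 s, if anything falls off the work surface, if the arm or the gripper's body presses on something with over 40 N, if the wrist force passes 120 N, or if a joint passes its speed limit or range.

## Robot

A 7-joint arm with a two-finger parallel gripper is mounted at the origin on a cart in front of the work surface, level with it; the furniture and walls round the work are solid. World frame = base frame: x ahead of the robot, y to its left, z up, the work surface at z = 0. Lengths are in m, angles in rad, forces in N, time in s.
With the tool pointing down it reaches from about 0.425 to 0.875 m from the base axis. Payload 4.7 kg.
Tool frame: the origin (TCP) lies at the very end of the fingers, on their centre line; the grasp point (between the pads) lies 19 mm behind it; z points along the fingers, y is the line along which they close (so a half turn about z gives the same grasp; the last joint's range is limited). The gripper opens to 87 mm and grips with 3 to 60 N. Pads are 19 mm wide; open, the fingers measure 117 mm over their backs; the gripper's body (75 mm by 190 mm) begins 51 mm behind the grasp point.
Start: joints at [-1.196, 0.321, -0.07, 1.45, 0.023, 1.371, -0.057], TCP at [0.229, 0.608, 0.223] pointing down, gripper open.
Joint ranges: [-2.86, 2.86], [-0.3, 2.09], [-1.38, 1.24], [0.06, 2.45], [-1.56, 4.7], [0.09, 2.05], [-2.69, 2.69]. Speed limits (rad/s): [2.57, 2.57, 3.14, 3.14, 3.14, 3.14, 3.14].

## Interface

Orientations are given as a rotation vector (axis times angle).
In Python, from bench import ctrl, get_image, job gives the robot as it stands.
- The arm moves only by the shell command python3 -m crank 'ROWS' [FORCE]. ROWS is JSON, a list that holds one entry, the list of rows, each a list of 5 numbers: the shift along the tool's x, y, z in mm, then the turn about the tool's z in rad, then the closure, from -1 (fully open) to 1 (shut), so that 0 is half open. A call has 1 to 10 rows; each row shifts and turns the commanded pose from where the row before left it, along the tool's axes as they then stand; what a row does not reach is not made up. A row lasts 1/12 s, in which the tool goes at most 41.7 mm and 7.16 degrees, less where a joint would pass 70% of its speed; a pose out of reach is approached as far as the arm can. A call with a gripper value outside its range is refused whole. The fingers move at their own pace and stop on an object; FORCE is the grip in N (left out, the last holds). Time passes only in rows, so rows that do not move let the fingers close. It gives the time, the measured TCP pose, the force, the opening and the grip force at its end, in the units of the state.
- ctrl.get_state(): the state, without advancing time (a new reading comes with each control period).
- get_image(name): name is "scene" or "side" or "wrist"; returns a dict with "pixels" (420x560x3 uint8, red, green, blue), "fx", "fy", "cx", "cy" (pixels), "k1" (the pictures are not rectified: a ray, as slopes to the right and down, at radius r is drawn at 1 + k1 r^2 times it, then the intrinsics apply), "T" (4x4, takes a point from camera to world coordinates); the wrist camera has in their place "T_tool_cam" (4x4, takes a point from camera to tool coordinates, whose origin is the TCP and whose axes are the flange's). Camera axes: x right, y down, z forward; pixel columns grow to the right and rows downward; lengths in m; the calibration is good to about 2 mm. A picture is of the moment at which its call begins: read the wrist's pose just before it. There is no depth.
- job.close_job(): hands the job in; it is judged then, once.
The state is a dict: "time": time; "joint_positions": joint angles; "qd": joint speeds; "joint_torque": joint torques, N m; "position": TCP position; "tool_rot": TCP orientation; "ft_force": force on the tool from outside, world axes, zero at the start; "torque": the same for the moment, N m; "grip_width": opening from 0.0 (shut) to 1.0 (fully open); "grip_force": force on a finger pad.
Only numpy, scipy, OpenCV 4.12 (cv2) and the standard library are available. Lean on these libraries where they do the work, as an engineer would, in place of code of your own. Each camera call takes 0.05 s, during which the arm holds its last target. There are 200 camera calls.

## Working session

There is one attempt and no reset: what is moved stays moved. The work goes in short steps, Python scripts to look and compute and a shell command to move; the robot and the scene stay as the last step left them, time stands still between calls to the robot, and variables do not carry over. Pictures are saved under pics/ and viewed, at most 10 in all, crops included, and the job is handed in when it is done.

```bash
ls; mkdir -p pics
cat > h.py <<'E'
import numpy as np, cv2
from bench import ctrl, get_image, job
from scipy.spatial.transform import Rotation as R
def grab(n,f=None):
    s=ctrl.get_state(); im=get_image(n)
    if n=="wrist":
        T=np.eye(4); T[:3,:3]=R.from_rotvec(s["tool_rot"]).as_matrix(); T[:3,3]=s["position"]
        im["T"]=T@np.array(im["T_tool_cam"])
    im["T"]=np.array(im["T"])
    if f: cv2.imwrite(f,cv2.cvtColor(im["pixels"],cv2.COLOR_RGB2BGR))
    return im
def K(im): return np.array([[im["fx"],0,im["cx"]],[0,im["fy"],im["cy"]],[0,0,1.]]),np.array([im["k1"],0,0,0.])
def ray(im,u,v):
    k,d=K(im); x=cv2.undistortPoints(np.array([[[u,v]]],float),k,d)[0,0]
    return im["T"][:3,3], im["T"][:3,:3]@np.array([x[0],x[1],1])
def onz(im,u,v,z):
    o,d=ray(im,u,v); return o+d*(z-o[2])/d[2]
def proj(im,P):
    k,d=K(im); Ti=np.linalg.inv(im["T"]); P=np.atleast_2d(P).astype(float)
    return cv2.projectPoints(P,cv2.Rodrigues(Ti[:3,:3])[0],Ti[:3,3],k,d)[0][:,0]
E
python3 - <<'E'
from h import *
a=grab("scene","pics/scene.png"); b=grab("side","pics/side.png"); c=grab("wrist","pics/wrist.png")
np.set_printoptions(precision=3,suppress=True)
for i in (a,b,c): print(i["fx"],i["k1"],i["T"])
print(ctrl.get_state())
E
```

```text
pics
423.65055651339645 -0.019862906822730134 [[ 0.81  -0.334  0.482  0.023]
 [-0.586 -0.463  0.665 -0.693]
 [ 0.002 -0.821 -0.571  0.66 ]
 [ 0.     0.     0.     1.   ]]
545.0317837726061 -0.055680308865784664 [[-0.863 -0.222  0.453 -0.118]
 [-0.505  0.39  -0.77   1.157]
 [-0.006 -0.894 -0.449  0.699]
 [ 0.     0.     0.     1.   ]]
337.87450910159316 -0.024151063416216496 [[ 0.353  0.904  0.243  0.164]
 [ 0.936 -0.341 -0.092  0.633]
 [-0.001  0.26  -0.966  0.385]
 [ 0.     0.     0.     1.   ]]
{'time': 0.15, 'joint_positions': array([-1.196,  0.322, -0.07 ,  1.451,  0.023,  1.371, -0.057]), 'qd': array([ 0.001, -0.003,  0.001, -0.003,  0.   ,  0.001, -0.001]), 'joint_torque': array([ -0.   , -49.18 ,  -0.405, -31.288,  -0.064,   0.04 ,   0.   ]), 'position': array([0.229, 0.608, 0.222]), 'tool_rot': array([-0.564, -3.09 ,  0.002]), 'ft_force': array([0.073, 0.613, 0.517]), 'torque': array([-0.021,  0.009, -0.014]), 'grip_force': 0.0, 'grip_width': 1.0042948329214323}
```

View pics/scene.png

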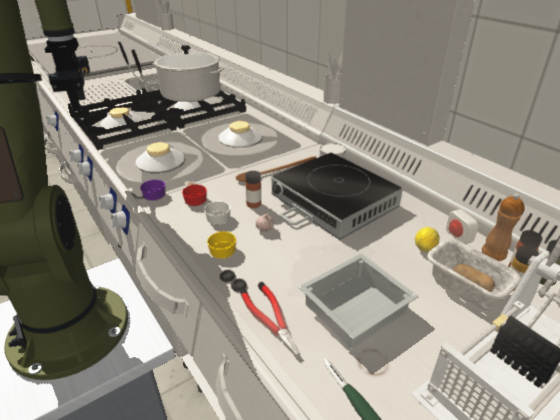

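View pics/side.png

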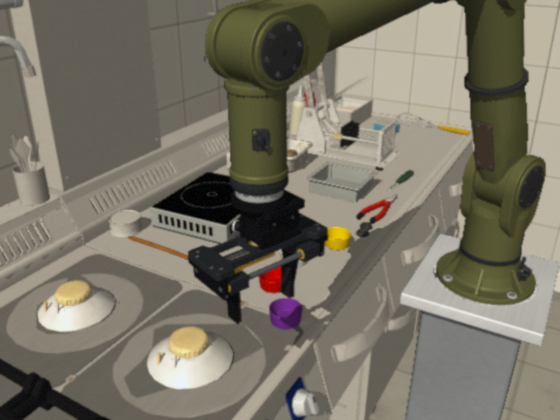

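The scene view shows the jar at (253,188), the white ramekin at (217,213), the garlic at (263,222) in front of the loop at (295,213), and the pan at (358,298). The purple (153,190), red (195,195) and yellow (222,245) bowls are look-alikes. The white bowl is the only one that fits the ramekin. In the side view the arm hides most of this area. I'll confirm with one crop.

Run:
```python
import cv2
i=cv2.imread("pics/scene.png")[155:355,180:430]
cv2.imwrite("pics/crop1.png",cv2.resize(i,(750,600),interpolation=cv2.INTER_CUBIC))
```

```text
(no output)
```

View pics/crop1.png

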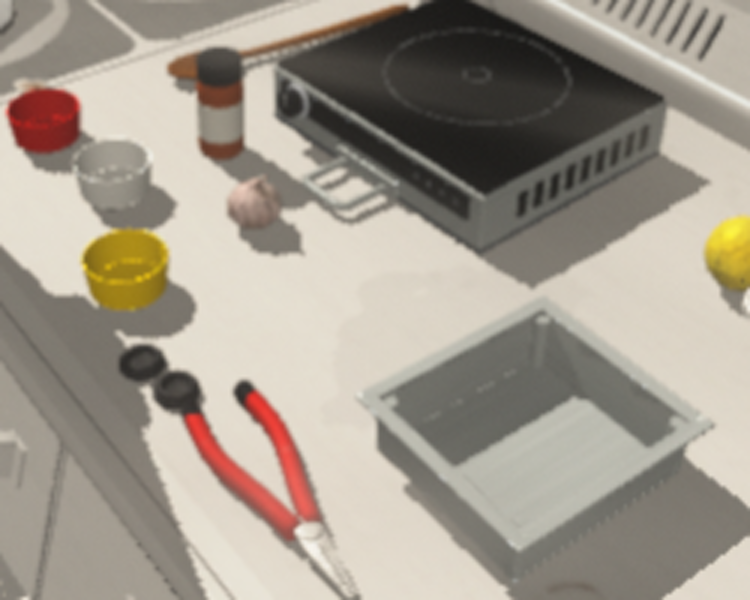

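```bash
cat > m1.py <<'E'
from h import *
np.set_printoptions(precision=3,suppress=True)
a=grab("scene")
f=lambda n,u,v,z: print(n,onz(a,180+u/3,155+v/3,z))
f("hob FL",275,68,.062);f("hob FR",487,193,.062);f("hob BR",665,100,.062);f("hob FRbot",482,250,0)
f("loop L",303,183,.012);f("loop R",347,216,.010)
f("bez L",338,150,.014);f("bez R",398,187,.014)
f("loop hole c",348,185,.01)
f("garlic mid",255,203,.022);f("jar captop",220,57,.099);f("jar base",222,152,0)
f("ram top",115,157,.034)
for q in [(360,397),(545,300),(712,425),(515,535)]: f("pan",*q,.05)
f("yel",126,247,.034)
E
python3 m1.py
```

```text
hob FL [0.594 0.163 0.062]
hob FR [ 0.62  -0.101  0.062]
hob BR [ 0.846 -0.088  0.062]
hob FRbot [ 0.623 -0.098  0.   ]
loop L [0.548 0.054 0.012]
loop R [ 0.552 -0.005  0.01 ]
bez L [0.603 0.076 0.014]
bez R [ 0.611 -0.002  0.014]
loop hole c [0.58  0.031 0.01 ]
garlic mid [0.49  0.043 0.022]
jar captop [0.53  0.155 0.099]
jar base [0.526 0.153 0.   ]
ram top [0.42  0.157 0.034]
pan [ 0.405 -0.214  0.05 ]
pan [ 0.576 -0.215  0.05 ]
pan [ 0.576 -0.369  0.05 ]
pan [ 0.41  -0.359  0.05 ]
yel [0.366 0.039 0.034]
```

```bash
cat >> h.py <<'E'
def go(x=None,y=None,z=None,yaw=None):
    "print shift in tool mm to target, and turn about tool z to reach tool-x yaw (deg)"
    s=ctrl.get_state(); p=s["position"]; M=R.from_rotvec(s["tool_rot"]).as_matrix()
    t=[p[i] if v is None else v for i,v in enumerate((x,y,z))]
    th=np.degrees(np.arctan2(M[1,0],M[0,0]))
    print("pos",np.round(p,4),"yaw",round(th,1),"tilt",np.round(M[:,2],3),"shift mm",np.round(1000*M.T@(np.array(t)-p),1),
      "turn","" if yaw is None else round(float(np.radians((th-yaw+180)%360-180)),3),"t",round(s["time"],1),"j7",round(s["joint_positions"][6],2))
E
python3 -m crank '[[[-28,-27,0,0,-1],[-28,-27,0,0,-1],[-28,-27,0,0,-1],[-28,-27,0,0,-1],[-28,-27,0,0,-1],[-28,-27,0,0,-1],[-28,-27,0,0,-1],[-28,-27,0,0,-1]]]'
python3 -m crank '[[[-28,-27,0,0,-1],[-28,-27,0,0,-1],[-28,-27,0,0,-1],[-28,-27,0,0,-1],[-28,-27,0,0,-1],[-28,-27,0,0,-1],[-28,-27,0,0,-1],[-28,-27,0,0,-1]]]'
python3 -m crank '[[[0,0,0,0.12,-1],[0,0,0,0.12,-1],[0,0,0,0.12,-1],[0,0,0,0.12,-1],[0,0,0,0.12,-1],[0,0,0,0.12,-1],[0,0,0,0.12,-1],[0,0,0,0.12,-1],[0,0,0,0.12,-1],[0,0,0,0,-1]]]'
python3 - <<'E'
from h import *
go(.5,.04,.22,95); c=grab("wrist","pics/w1.png")
E
```

```text
time: 0.87
position: [0.3633, 0.3251, 0.2226]
tool_rot: [0.564, 3.091, 0.001]
ft_force: [0.6, 0.7, -0.2]
grip_width: 1.001
grip_force: 0.0
time: 1.53
position: [0.4965, 0.044, 0.2228]
tool_rot: [0.563, 3.09, 0.001]
ft_force: [-0.7, 0.9, -0.3]
grip_width: 1.0
grip_force: 0.0
time: 2.37
position: [0.496, 0.0458, 0.2225]
tool_rot: [-2.076, -2.358, -0.0]
ft_force: [-0.3, 0.1, -0.6]
grip_width: 1.0
grip_force: 0.0
pos [0.496  0.0458 0.2225] yaw 97.3 tilt [-0.  0. -1.] shift mm [-6.2  3.2  2.5] turn 0.04 t 2.4 j7 -0.02
```

View pics/w1.png

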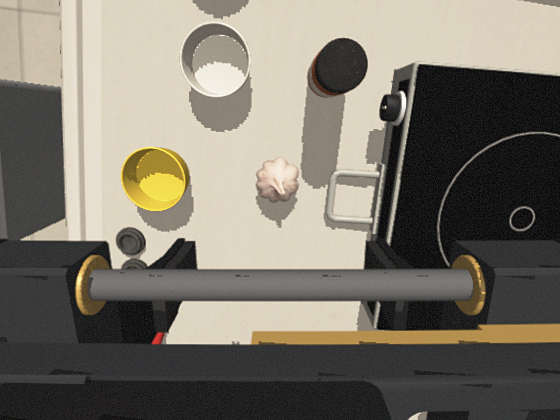

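The wrist view shows the garlic at (277,180), the loop from (329,172) to (379,222), the jar's cap at (340,66), the white ramekin at (216,60) and the yellow look-alike at (155,178). The garlic stands in front of the loop.

```bash
python3 - <<'E'
from h import *
np.set_printoptions(precision=3,suppress=True)
c=grab("wrist")
f=lambda n,u,v,z: print(n,onz(c,u,v,z))
f("garlic",277,181,.028)
f("loop FL",330,171,.012);f("loop FR",329,222,.012);f("loop BL",380,168,.012);f("loop BR",377,225,.012)
f("jar cap",341,66,.099);f("ram",215,60,.034)
f("hob FLtop",411,65,.062);f("hob front lower",390,225,.062)
f("knob",388,108,.04)
f("ring c",522,218,.062)
g=cv2.cvtColor(c["pixels"],cv2.COLOR_RGB2GRAY)
for v in range(75,235,20):
    r=g[v,370:440].astype(int); print(v,list(r[::3]))
E
python3 m1.py | grep pan
```

```text
garlic [0.493 0.05  0.028]
loop FL [0.551 0.066 0.012]
loop FR [0.559 0.007 0.012]
loop BL [0.605 0.077 0.012]
loop BR [0.616 0.011 0.012]
jar cap [0.53  0.162 0.099]
ram [0.418 0.161 0.034]
hob FLtop [0.598 0.177 0.062]
hob front lower [0.612 0.027 0.062]
knob [0.592 0.139 0.04 ]
ring c [0.744 0.052 0.062]
75 [np.int64(215), np.int64(210), np.int64(214), np.int64(215), np.int64(214), np.int64(215), np.int64(215), np.int64(215), np.int64(100), np.int64(78), np.int64(82), np.int64(73), np.int64(77), np.int64(86), np.int64(101), np.int64(151), np.int64(20), np.int64(18), np.int64(34), np.int64(19), np.int64(6), np.int64(31), np.int64(26), np.int64(5)]
95 [np.int64(211), np.int64(213), np.int64(211), np.int64(212), np.int64(218), np.int64(150), np.int64(71), np.int64(64), np.int64(59), np.int64(76), np.int64(94), np.int64(247), np.int64(45), np.int64(108), np.int64(186), np.int64(28), np.int64(7), np.int64(35), np.int64(19), np.int64(23), np.int64(25), np.int64(19), np.int64(33), np.int64(11)]
115 [np.int64(212), np.int64(214), np.int64(213), np.int64(181), np.int64(26), np.int64(31), n
[... 1391 characters left out ...]
64(7), np.int64(27), np.int64(153), np.int64(159), np.int64(30), np.int64(29), np.int64(28), np.int64(12), np.int64(23), np.int64(20), np.int64(24), np.int64(23), np.int64(23), np.int64(17), np.int64(21), np.int64(17), np.int64(22), np.int64(13)]
215 [np.int64(127), np.int64(71), np.int64(192), np.int64(67), np.int64(25), np.int64(10), np.int64(29), np.int64(155), np.int64(122), np.int64(25), np.int64(26), np.int64(23), np.int64(31), np.int64(25), np.int64(18), np.int64(12), np.int64(17), np.int64(22), np.int64(16), np.int64(29), np.int64(26), np.int64(14), np.int64(11), np.int64(133)]
pan [ 0.405 -0.214  0.05 ]
pan [ 0.576 -0.215  0.05 ]
pan [ 0.576 -0.369  0.05 ]
pan [ 0.41  -0.359  0.05 ]
```

```bash
python3 -m crank '[[[0,0,0,0.114,-1],[0,0,0,0.114,-1],[0,0,0,0.114,-1],[0,0,0,0.114,-1],[0,0,0,0.114,-1],[0,0,0,0.114,-1],[0,0,0,0.114,-1],[0,0,0,0.114,-1],[0,0,0,0,-1]]]'
python3 - <<'E'
from h import *
go(.493,.05,.014)
E
```

```text
time: 3.27
position: [0.4961, 0.0458, 0.2225]
tool_rot: [-2.901, -1.206, -0.0]
ft_force: [0.2, -1.0, -0.0]
grip_width: 1.001
grip_force: 0.0
pos [0.4961 0.0458 0.2225] yaw 45.2 tilt [ 0.  0. -1.] shift mm [  0.8  -5.2 208.5] turn  t 3.3 j7 -0.93
```

```bash
python3 -m crank '[[[1,-5,26,0,-1],[0,0,26,0,-1],[0,0,26,0,-1],[0,0,26,0,-1],[0,0,26,0,-1],[0,0,26,0,-1],[0,0,26,0,-1],[0,0,26,0,-1],[0,0,0,0,-1]]]' 8
python3 -m crank '[[[0,0,0,0,1],[0,0,0,0,1],[0,0,0,0,1],[0,0,0,0,1],[0,0,0,0,1],[0,0,0,0,1],[0,0,0,0,1],[0,0,0,0,1],[0,0,0,0,1],[0,0,0,0,1]]]' 8
python3 - <<'E'
from h import *
go(.66,-.2,.14)
E
```

```text
time: 4.02
position: [0.4891, 0.0493, 0.0101]
tool_rot: [-2.897, -1.214, 0.014]
ft_force: [-1.8, -0.0, 0.3]
grip_width: 1.002
grip_force: 0.0
time: 4.85
position: [0.4936, 0.0502, 0.015]
tool_rot: [-2.9, -1.207, -0.001]
ft_force: [-0.8, -0.0, 3.8]
grip_width: 0.536
grip_force: 8.0
pos [0.4936 0.0502 0.015 ] yaw 45.2 tilt [ 0.001  0.    -1.   ] shift mm [ -60.2  294.4 -125. ] turn  t 4.8 j7 -0.83
```

```bash
python3 -m crank '[[[0,0,-25,0,1],[0,0,-25,0,1],[0,0,-25,0,1],[0,0,-25,0,1],[0,0,-25,0,1],[0,0,0,0,1]]]'
python3 -m crank '[[[-6,29,0,0,1],[-6,29,0,0,1],[-6,29,0,0,1],[-6,29,0,0,1],[-6,29,0,0,1],[-6,29,0,0,1],[-6,29,0,0,1],[-6,29,0,0,1],[-6,29,0,0,1],[-6,33,0,0,1]]]'
python3 -m crank '[[[0,0,20,0,1],[0,0,25,0,1],[0,0,25,0,1],[0,0,20,0,1],[0,0,15,0,1],[0,0,10,0,1],[0,0,5,0,1],[0,0,4,0,1],[0,0,0,0,1],[0,0,0,0,1]]]'
python3 - <<'E'
from h import *
go(.66,-.2,.014)
E
```

```text
time: 5.35
position: [0.4964, 0.0505, 0.1443]
tool_rot: [2.9, 1.207, 0.013]
ft_force: [1.1, 1.1, 0.4]
grip_width: 0.535
grip_force: 7.9
time: 6.18
position: [0.6597, -0.2, 0.1382]
tool_rot: [-2.898, -1.208, 0.002]
ft_force: [0.3, 0.4, -0.3]
grip_width: 0.532
grip_force: 7.9
time: 7.02
position: [0.6604, -0.1999, 0.0166]
tool_rot: [2.899, 1.207, 0.002]
ft_force: [-0.2, 0.4, 0.3]
grip_width: 0.535
grip_force: 7.9
pos [ 0.6604 -0.1999  0.0166] yaw 45.2 tilt [ 0.002 -0.    -1.   ] shift mm [-0.4 -0.3  2.6] turn  t 7.0 j7 -0.29
```

```bash
python3 -m crank '[[[0,0,1.5,0,1],[0,0,0,0,1],[0,0,0,0,0.2],[0,0,0,0,-0.3],[0,0,0,0,-0.6],[0,0,0,0,-1],[0,0,0,0,-1]]]'
python3 -m crank '[[[0,0,-10,0,-1],[0,0,-15,0,-1],[0,0,-25,0,-1],[0,0,-25,0,-1],[0,0,-25,0,-1],[0,0,-25,0,-1],[0,0,-25,0,-1],[0,0,0,0,-1]]]'
python3 -m crank '[[[0,0,0,-0.11,-1],[0,0,0,-0.11,-1],[0,0,0,-0.11,-1],[0,0,0,-0.11,-1],[0,0,0,-0.11,-1],[0,0,0,-0.11,-1],[0,0,0,-0.11,-1],[0,0,0,-0.11,-1],[0,0,0,0,-1]]]'
python3 - <<'E'
from h import *
go(.55,.0,.15,95.5)
E
```

```text
time: 7.6
position: [0.6594, -0.1995, 0.0139]
tool_rot: [-2.9, -1.207, 0.0]
ft_force: [-0.3, -0.1, 0.6]
grip_width: 0.752
grip_force: 0.0
time: 8.27
position: [0.6628, -0.2014, 0.1724]
tool_rot: [2.894, 1.204, 0.015]
ft_force: [1.2, -0.3, 1.0]
grip_width: 1.0
grip_force: 0.0
time: 9.02
position: [0.6597, -0.2001, 0.1654]
tool_rot: [2.106, 2.329, 0.001]
ft_force: [0.2, 0.8, -0.3]
grip_width: 1.002
grip_force: 0.0
pos [ 0.6597 -0.2001  0.1654] yaw 95.7 tilt [ 0.001 -0.    -1.   ] shift mm [210.1 -89.2  15.2] turn 0.004 t 9.0 j7 0.49
```

```bash
python3 -m crank '[[[30,-13,0,0,-1],[30,-13,0,0,-1],[30,-13,0,0,-1],[30,-13,0,0,-1],[30,-13,0,0,-1],[30,-13,0,0,-1],[30,-11,0,0,-1],[0,0,0,0,-1],[0,0,0,0,-1]]]'
python3 - <<'E'
from h import *
go(.556,.036,.15,95.5); c=grab("wrist","pics/w2.png")
E
```

```text
time: 9.77
position: [0.5502, 0.0027, 0.165]
tool_rot: [2.108, 2.329, 0.003]
ft_force: [0.8, -0.6, 0.4]
grip_width: 0.997
grip_force: 0.0
pos [0.5502 0.0027 0.165 ] yaw 95.7 tilt [ 0.001  0.001 -1.   ] shift mm [32.5  9.  15.1] turn 0.003 t 9.8 j7 0.09
```

View pics/w2.png

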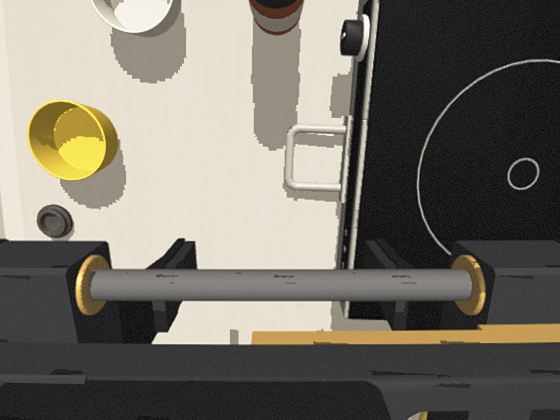

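The garlic is gone from the path. The loop's front bar is at u of about 290, rows 125 to 191, and the hob's front edge runs from (372,0) to (345,315).

Run:
```python
from h import *
np.set_printoptions(precision=4,suppress=True)
c=grab("wrist")
f=lambda n,u,v,z: print(n,onz(c,u,v,z)[:2])
f("bar mid",290,159,.012);f("bar top end",290,128,.012);f("bar bot end",289,188,.012)
f("bezel L",348,117,.02);f("bezel R",343,200,.02)
f("hob edge",374,20,.062);f("hob edge",350,240,.062)
g=cv2.cvtColor(c["pixels"],cv2.COLOR_RGB2GRAY)
for v in (140,158,175): print(v,g[v,280:302].tolist())
for u in (305,315,325): print(u,g[118:136,u].tolist(),g[180:200,u].tolist())
```

```text
bar mid [0.558  0.0346]
bar top end [0.5551 0.0627]
bar bot end [0.5599 0.007 ]
bezel L [0.6049 0.0774]
bezel R [0.6113 0.0021]
hob edge [0.6055 0.1454]
hob edge [ 0.6131 -0.0222]
140 [147, 146, 144, 145, 135, 139, 169, 186, 193, 197, 199, 190, 170, 142, 135, 144, 145, 144, 141, 141, 144, 144]
158 [225, 226, 226, 205, 149, 156, 180, 194, 195, 198, 193, 173, 166, 207, 229, 224, 226, 226, 224, 226, 225, 225]
175 [226, 227, 204, 137, 146, 176, 189, 197, 197, 195, 181, 163, 200, 227, 228, 226, 225, 224, 228, 227, 224, 227]
305 [225, 225, 225, 213, 222, 236, 250, 220, 188, 166, 134, 110, 157, 147, 146, 140, 142, 145] [215, 230, 246, 245, 217, 180, 153, 114, 124, 147, 143, 144, 145, 145, 141, 142, 174, 232, 230, 226]
315 [226, 227, 226, 207, 219, 231, 249, 228, 198, 170, 141, 108, 151, 234, 151, 139, 148, 144] [211, 224, 239, 246, 225, 192, 165, 129, 114, 144, 142, 141, 140, 144, 142, 144, 140, 169, 230, 227]
325 [226, 228, 227, 227, 215, 225, 238, 238, 213, 184, 161, 116, 111, 204, 232, 149, 138, 139] [213, 216, 232, 245, 234, 202, 174, 140, 105, 125, 145, 146, 143, 146, 143, 144, 142, 138, 170, 232]
```

```bash
python3 -m crank '[[[10,2,0,0.02,0.1],[10,2,0,0,0.1],[12,4,0,0,0.1],[0,0,10,0,0.1],[0,0,20,0,0.1],[0,0,20,0,0.1],[0,0,20,0,0.1],[0,0,20,0,0.1],[0,0,0,0,0.1],[0,0,0,0,0.1]]]' 30
python3 - <<'E'
from h import *
go(.5575,.0355,.006); print(ctrl.get_state()["grip_width"])
E
```

```text
time: 10.7
position: [0.5547, 0.0326, 0.0727]
tool_rot: [-2.132, -2.305, 0.004]
ft_force: [-0.1, -0.3, -0.5]
grip_width: 0.459
grip_force: 0.0
pos [0.5547 0.0326 0.0727] yaw 94.4 tilt [-0.003 -0.001 -1.   ] shift mm [ 2.7  3.2 66.7] turn  t 10.7 j7 0.05
0.45904145106738087
```

```bash
python3 -m crank '[[[3,3,15,0,0.1],[0,0,15,0,0.1],[0,0,14,0,0.1],[0,0,10,0,0.1],[0,0,7,0,0.1],[0,0,4,0,0.1],[0,0,2,0,0.1],[0,0,0,0,0.1],[0,0,0,0,0.1]]]' 30
python3 -m crank '[[[0,0,0,0,1],[0,0,0,0,1],[0,0,0,0,1],[0,0,0,0,1],[0,0,0,0,1],[0,0,0,0,1],[0,0,0,0,1],[0,0,0,0,1]]]' 40
python3 - <<'E'
from h import *
go(.5575,.0355,.006); grab("scene","pics/s2.png")
E
```

```text
time: 11.45
position: [0.5591, 0.0364, 0.0077]
tool_rot: [2.133, 2.306, 0.001]
ft_force: [-0.5, -0.1, 0.0]
grip_width: 0.45
grip_force: 0.0
time: 12.12
position: [0.556, 0.0361, 0.0061]
tool_rot: [-2.131, -2.303, 0.006]
ft_force: [-5.1, -0.8, 1.1]
grip_width: 0.076
grip_force: 40.0
pos [0.556  0.0361 0.0061] yaw 94.5 tilt [-0.005 -0.    -1.   ] shift mm [-0.7  1.5  0.1] turn  t 12.1 j7 0.07
```

```bash
python3 -m crank '[[[0,-3,0,0,1],[0,-3,0,0,1],[0,-4,0,0,1],[0,-5,0,0,1],[0,-6,0,0,1],[0,-6,0,0,1],[0,-6,0,0,1],[0,-6,0,0,1],[0,-6,0,0,1],[0,-6,0,0,1]]]' 40
python3 -m crank '[[[0,-8,0,0,1],[0,-8,0,0,1],[0,-8,0,0,1],[0,-8,0,0,1],[0,-6,0,0,1],[0,0,0,0,1]]]' 40
python3 - <<'E'
from h import *
go(.5575,.0355,.006); grab("scene","pics/s2.png")
E
```

```text
time: 13.0
position: [0.5066, 0.0323, 0.0068]
tool_rot: [-2.133, -2.306, 0.001]
ft_force: [-0.4, 1.1, -1.0]
grip_width: 0.074
grip_force: 40.0
time: 13.5
position: [0.4679, 0.0293, 0.0068]
tool_rot: [-2.132, -2.305, 0.002]
ft_force: [0.6, -0.5, -1.3]
grip_width: 0.075
grip_force: 40.0
pos [0.4679 0.0293 0.0068] yaw 94.5 tilt [-0.002  0.    -1.   ] shift mm [-0.8 89.8  0.6] turn  t 13.5 j7 0.02
```

```bash
python3 -m crank '[[[-8,0,0.5,0,1],[-10,0,0.5,0,1],[-10,0,0.5,0,1],[-10,0,0.5,0,1],[-7,0,1,0,1],[0,0,0.5,0,1],[0,0,0,0,1]]]' 40
python3 -m crank '[[[0,0,0,0,0.6],[0,0,0,0,0.3],[0,0,0,0,0.1],[0,0,0,0,0.1],[0,0,0,0,0.1],[0,0,-10,0,0.1],[0,0,-20,0,0.1],[0,0,-30,0,0.1],[0,0,-35,0,-1],[0,0,-35,0,-1]]]'
python3 - <<'E'
from h import *
go(.5,-.06,.16)
E
```

```text
time: 14.13
position: [0.4734, -0.0163, 0.0034]
tool_rot: [-2.135, -2.304, 0.0]
ft_force: [-0.3, -0.3, -1.3]
grip_width: 0.072
grip_force: 40.0
time: 14.97
position: [0.4727, -0.0156, 0.1355]
tool_rot: [-2.133, -2.306, 0.001]
ft_force: [0.7, -0.3, 0.3]
grip_width: 0.532
grip_force: 0.0
pos [ 0.4727 -0.0156  0.1355] yaw 94.5 tilt [-0. -0. -1.] shift mm [-46.4  23.7 -24.5] turn  t 15.0 j7 0.06
```

```bash
python3 -m crank '[[[-20,15,-15,0,-1],[-20,15,-15,0,-1],[-20,15,-15,0,-1],[-20,15,-15,0,-1],[0,0,0,0,-1],[0,0,0,0,-1]]]'
python3 - <<'E'
from h import *
c=grab("wrist","pics/w3.png"); go(.551,-.01,.1,184.5)
np.save("/tmp/T.npy",c["T"])
E
```

```text
time: 15.47
position: [0.5402, -0.0918, 0.195]
tool_rot: [2.135, 2.302, 0.002]
ft_force: [0.1, 0.7, -0.5]
grip_width: 0.952
grip_force: 0.0
pos [ 0.5391 -0.0904  0.1938] yaw 94.4 tilt [-0.  0. -1.] shift mm [79.2 18.1 93.9] turn -1.572 t 15.5 j7 0.24
```

View pics/w3.png

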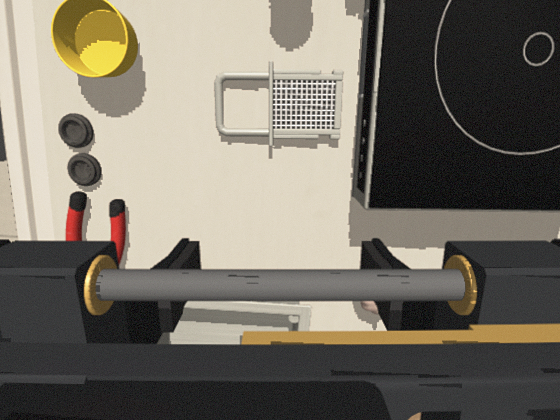

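The filter is clear of the hob. Its bezel is at u=271, its tail at u=343, and its frame covers rows 71 to 138.

Run:
```python
from h import *
np.set_printoptions(precision=4,suppress=True)
c=grab("wrist")
f=lambda n,u,v,z: print(n,onz(c,u,v,z)[:2])
f("grip",298,104.5,.008);f("bez L",271,62,.016);f("bez R",270,157,.016);f("bar",219,104.5,.008);f("tail",343,104,.008)
f("TL",340,71,.01);f("TR",341,138,.01)
P=onz(c,298,104.5,.008); go(P[0],P[1],.15,184.5)
```

```text
grip [ 0.5513 -0.0061]
bez L [0.5221 0.03  ]
bez R [ 0.5274 -0.0591]
bar [ 0.4731 -0.0121]
tail [ 0.5958 -0.002 ]
TL [0.5888 0.0281]
TR [ 0.5975 -0.0351]
pos [ 0.5386 -0.0897  0.1932] yaw 94.5 tilt [-0.001  0.001 -1.   ] shift mm [82.3 19.3 43.3] turn -1.571 t 15.6 j7 0.24
```

```bash
python3 -m crank '[[[20,5,10,-0.0,-1],[20,5,10,0,-1],[20,5,10,0,-1],[22,4,10,0,-1],[0,0,0,-0.12,-1],[0,0,0,-0.12,-1],[0,0,0,-0.12,-1],[0,0,0,-0.12,-1]]]'
python3 -m crank '[[[0,0,0,-0.12,-1],[0,0,0,-0.12,-1],[0,0,0,-0.12,-1],[0,0,0,-0.12,-1],[0,0,0,-0.12,-1],[0,0,0,-0.12,-1],[0,0,0,-0.12,-1],[0,0,0,-0.12,-1],[0,0,0,-0.12,-1],[0,0,0,0,-1]]]'
python3 - <<'E'
from h import *
go(.5513,-.0065,.003,184.7)
E
```

```text
time: 16.23
position: [0.5504, -0.0056, 0.1527]
tool_rot: [-1.511, -2.752, 0.001]
ft_force: [-0.4, 0.2, -0.7]
grip_width: 0.999
grip_force: 0.0
time: 17.07
position: [0.5506, -0.006, 0.1529]
tool_rot: [0.113, -3.138, -0.001]
ft_force: [-0.6, -0.0, -0.1]
grip_width: 1.001
grip_force: 0.0
pos [ 0.5506 -0.006   0.1529] yaw -175.9 tilt [-0.002  0.001 -1.   ] shift mm [ -1.   -0.7 149.9] turn -0.01 t 17.1 j7 1.64
```

```bash
python3 -m crank '[[[-1,-1,25,-0.01,-1],[0,0,30,0,-1],[0,0,30,0,-1],[0,0,25,0,-1],[0,0,15,0,-1],[0,0,10,0,-1],[0,0,8,0,-1],[0,0,4,0,-1],[0,0,2,0,-1],[0,0,0,0,-1]]]'
python3 -m crank '[[[0,0,0,0,0],[0,0,0,0,0.5],[0,0,0,0,1],[0,0,0,0,1],[0,0,0,0,1],[0,0,0,0,1],[0,0,0,0,1],[0,0,0,0,1]]]' 30
python3 - <<'E'
from h import *
go(.5513,-.0065,.1,180)
E
```

```text
time: 17.9
position: [0.5534, -0.0081, 0.005]
tool_rot: [-0.121, 3.138, 0.0]
ft_force: [0.7, 0.1, 0.1]
grip_width: 1.001
grip_force: 0.0
time: 18.57
position: [0.5533, -0.0082, 0.005]
tool_rot: [-0.121, 3.139, 0.0]
ft_force: [0.6, -0.1, 4.8]
grip_width: 0.751
grip_force: 30.0
pos [ 0.5533 -0.0082  0.005 ] yaw -175.6 tilt [ 0.001  0.    -1.   ] shift mm [  1.8   1.9 -95. ] turn 0.077 t 18.6 j7 1.69
```

```bash
python3 -m crank '[[[0,0,-4,0,1],[0,0,-8,0,1],[0,0,-15,0,1],[0,0,-20,0,1],[0,0,-20,0,1],[0,0,-20,0,1],[0,0,-20,0,1],[0,0,-18,0,1],[0,0,0,0,1]]]' 30
python3 - <<'E'
from h import *
a=grab("scene"); im=cv2.imread("pics/scene.png")
s=6; y0,x0=250,295
cr=cv2.resize(im[y0:y0+100,x0:x0+130],None,fx=s,fy=s,interpolation=cv2.INTER_CUBIC)
def rect(cx,cy,w,d,z,col):
    P=[(cx+i*w/2,cy+j*d/2,z) for i,j in((-1,-1),(1,-1),(1,1),(-1,1))]
    q=((proj(a,P)-[x0,y0]+.5)*s).astype(int); cv2.polylines(cr,[q],True,col,1)
rect(.492,-.290,.176,.162,.05,(0,0,255)); rect(.492,-.290,.148,.134,.003,(255,0,0))
cv2.imwrite("pics/pan.png",cr); go(.492+.02,-.29,.1,180)
E
```

```text
time: 19.32
position: [0.5555, -0.0083, 0.1338]
tool_rot: [-0.121, 3.132, 0.001]
ft_force: [1.6, -0.3, -1.0]
grip_width: 0.75
grip_force: 30.0
pos [ 0.5544 -0.0082  0.1317] yaw -175.6 tilt [ 0.004  0.    -1.   ] shift mm [  64.2 -277.7   31.4] turn 0.077 t 19.4 j7 1.66
```

View pics/pan.png

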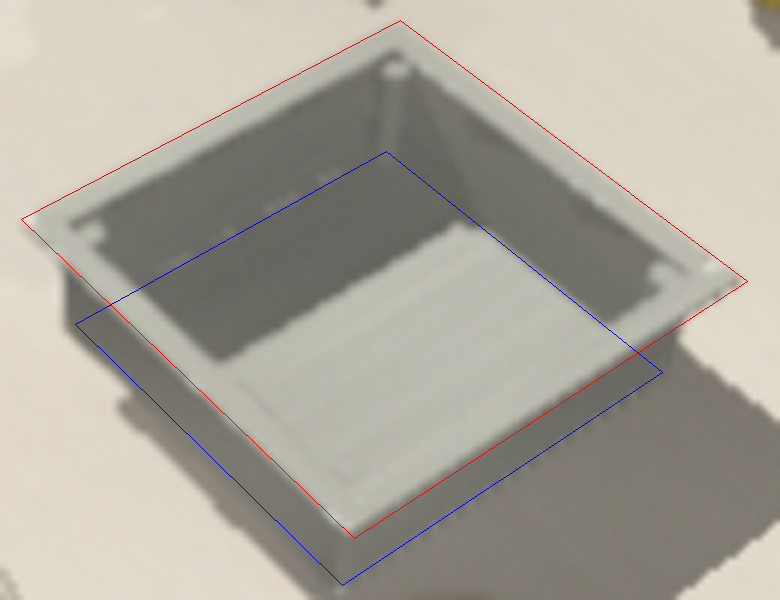

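The drawn outline sits on the pan's rim and floor edges, so I take the pan's centre as (0.492, -0.290) with yaw of about 0.

```bash
python3 -m crank '[[[0,0,0,0.04,1],[0,0,0,0.037,1],[4,-30,0,0,1],[5,-36,0,0,1],[5,-36,0,0,1],[5,-36,0,0,1],[5,-36,0,0,1],[5,-36,0,0,1],[5,-36,0,0,1],[6,-30,0,0,1]]]' 30
python3 -m crank '[[[0,0,0,0,1],[0,0,0,0,1],[0,0,0,0,1]]]'
python3 - <<'E'
from h import *
go(.513,-.29,.008,180); grab("scene","pics/s5.png")
E
```

```text
time: 20.2
position: [0.5113, -0.2867, 0.128]
tool_rot: [-0.002, -3.139, 0.0]
ft_force: [0.5, -0.1, -1.9]
grip_width: 0.751
grip_force: 30.0
time: 20.45
position: [0.5124, -0.2833, 0.1281]
tool_rot: [0.0, -3.14, -0.003]
ft_force: [0.6, 0.5, -2.1]
grip_width: 0.751
grip_force: 30.0
pos [ 0.5124 -0.2833  0.1281] yaw -180.0 tilt [-0.002  0.002 -1.   ] shift mm [ -0.8  -6.9 120.1] turn 0.0 t 20.4 j7 2.13
```

View pics/s5.png

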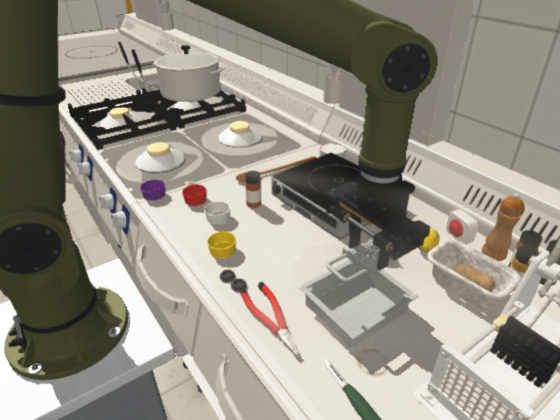

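The filter hangs level over the pan, with its loop at (355,262). The jar and ramekin still stand, and the pan hasn't moved. Now I'll lower it.

```bash
python3 -m crank '[[[-1,-7,0,0,1],[0,0,15,0,1],[0,0,20,0,1],[0,0,20,0,1],[0,0,15,0,1],[0,0,10,0,1],[0,0,8,0,1],[0,0,8,0,1],[0,0,6,0,1],[0,0,0,0,1]]]' 30
python3 -m crank '[[[0,0,5,0,1],[0,0,4,0,1],[0,0,3,0,1],[0,0,2,0,1],[0,0,2,0,1],[0,0,1,0,1],[0,0,0,0,1],[0,0,0,0,1]]]' 30
python3 - <<'E'
from h import *
go(.513,-.29,.008,180)
E
```

```text
time: 21.33
position: [0.5137, -0.2908, 0.0266]
tool_rot: [0.001, -3.14, -0.001]
ft_force: [-0.6, -0.2, -0.8]
grip_width: 0.752
grip_force: 30.0
time: 22.0
position: [0.5141, -0.2913, 0.0106]
tool_rot: [-0.0, 3.141, -0.0]
ft_force: [-0.0, -0.9, -1.1]
grip_width: 0.75
grip_force: 30.0
pos [ 0.5141 -0.2913  0.0106] yaw -180.0 tilt [ 0. -0. -1.] shift mm [1.1 1.3 2.6] turn 0.0 t 22.0 j7 2.2
```

Lower the last 2 mm, open just enough to clear, lift, then check.

```bash
python3 -m crank '[[[0,0,1,0,1],[0,0,1,0,1],[0,0,1,0,1],[0,0,0,0,1],[0,0,0,0,1]]]' 30
python3 -m crank '[[[0,0,0,0,-0.55],[0,0,0,0,-0.6],[0,0,0,0,-0.7],[0,0,0,0,-0.85],[0,0,0,0,-0.85],[0,0,0,0,-0.85],[0,0,0,0,-0.85]]]' 10
python3 -m crank '[[[0,0,-5,0,-0.85],[0,0,-10,0,-0.85],[0,0,-15,0,-0.85],[0,0,-20,0,-0.85],[0,0,-25,0,-0.85],[0,0,-30,0,-0.85],[0,0,-35,0,-0.85],[0,0,-35,0,-0.85],[0,0,-25,0,-0.85],[0,0,0,0,-0.85]]]'
python3 - <<'E'
from h import *
a=grab("scene")
cv2.imwrite("pics/fin.png",cv2.cvtColor(cv2.resize(a["pixels"][120:360,140:460],(800,600),interpolation=cv2.INTER_CUBIC),cv2.COLOR_RGB2BGR))
E
```

```text
time: 22.42
position: [0.5142, -0.2913, 0.008]
tool_rot: [-0.0, 3.141, 0.0]
ft_force: [-0.8, 0.4, 2.8]
grip_width: 0.75
grip_force: 30.0
time: 23.0
position: [0.514, -0.2912, 0.0075]
tool_rot: [0.0, -3.142, -0.0]
ft_force: [-0.2, 0.3, -0.9]
grip_width: 0.922
grip_force: 0.0
time: 23.83
position: [0.5169, -0.2933, 0.2154]
tool_rot: [0.0, 3.13, -0.007]
ft_force: [-0.2, -0.4, 0.1]
grip_width: 0.925
grip_force: 0.0
```

View pics/fin.png

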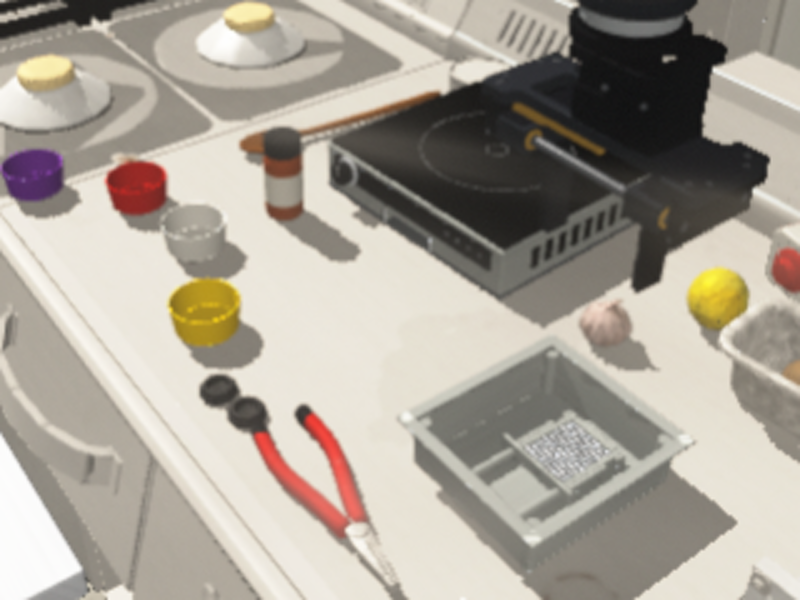

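The filter lies flat on the pan floor at (545,465). The garlic stands behind the pan at (606,322), and the jar and ramekin haven't been touched. I'm handing it in.

```bash
python3 -m crank '[[[0,0,0,0,-0.85],[0,0,0,0,-0.85],[0,0,0,0,-0.85]]]'; python3 -c "
from h import *
print(job.close_job())"
```

```text
time: 24.13
position: [0.5133, -0.2907, 0.2062]
tool_rot: [0.0, -3.139, -0.002]
ft_force: [0.2, 0.7, -0.4]
grip_width: 0.922
grip_force: 0.0
the job is handed in; nothing more can be done
None
```

The grease filter lies flat on the pan floor; I moved the garlic aside onto the worktop first, the final picture shows the jar and ramekin upright and the pan in place, and I handed the job in at about 24 s, though no verdict came back.

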